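# Unlock the clay mixer's start button and press it

### The job

Draw the lock pin sideways out of the two cheeks over the start button of the clay mixer's console and lay it in the notches of the pin rest, without dropping it. Then press the start button squarely and gently until it is fully down, hold it there a moment, and let it come right up again. Leave the loose clay lump, the stamp and the test tile among them where they are.

Things in the scene. Friction and masses are not known exactly. Their poses are not given: they have to be found in the camera images.
- console: Grey steel console fixed to the table, foot 155 x 98 mm, origin: centre of the underside. Its upper face slopes 0.30 rad: normal (-0.296, 0, 0.955) in its frame. Two steel cheeks 8 mm thick stand 48 mm up (along the normal) from the face's left and right edges, 62 mm long up the slope, inner faces at y = -37 and +37 mm. A 17 mm bore crosses both along y.
- face_mid (a point): Centre of the sloping face, on the axis of the start button, at (0, 0, 80) mm in the console's frame; axes as the console's.
- bore_mid (a point): Point on the axis of the two bores, midway between the cheeks, 35 mm above point face_mid along the face normal; axes as the console's.
- start_button (a joint): Black mushroom button, cap 44 mm across, on the axis through face_mid along the face normal. When up its top lies 16 to 24 mm above the face (it is set to another depth each time: feel for it). Value: 0 up, 0.010 m fully down; springs back. Pressing takes 2.5 N at first, 8 N fully down; never push over 40 N.
- lock_pin: Lock pin, 162 mm long, axis y, origin on the axis: steel shank 14 mm thick (y = -50 to +48 mm, tapered tip), collar 34 mm across (-56 to -50), round wooden grip 26 mm thick (-113 to -56). At the start it lies level through both bores, over the button, its y along the console's, the grip outside the console's -y cheek. It comes free when drawn about 95 mm along -y.
- pin_grip (a point): Middle of the pin's wooden grip, on the axis, at (0, -82, 0) mm in the pin's frame.
- pin_rest: Steel pin rest fixed to the table: base 90 x 86 x 8 mm, two uprights 8 mm thick at y = -30 and +30 mm, 44 mm wide, each with a notch 18 mm wide, open upward with a flared mouth; notch floor at z = 50 mm, top at 81 mm. Origin: centre of the underside. The pin lies along the rest's y, either way round.
- notch_mid (a point): Where the pin's origin comes to lie: midway between the two notches, 57 mm above the table; axes as the rest's.
- clay_lump: Torn lump of clay, 45 x 55 mm, 33 mm high, between console and rest. Loose; origin: centre of the underside. Leave it alone.
- stamp: Terracotta-coloured carved stamp standing upright, 25 mm thick, 62 mm tall, near the front edge. Loose; origin: centre of the underside. Leave it alone.
- test_tile: Glazed test tile standing on its foot, 34 x 37 mm, 59 mm tall, at the right. Loose; origin: centre of the underside. Leave it alone.

How it is judged:
By the outcome, as a careful person would: the job done as asked, in the order asked, and still so for the second after the job is handed in, with the robot touching nothing.
It also fails if it takes over 51 s, if anything falls off the work surface, if the arm or the gripper's body presses on something with over 40 N, if the wrist force passes 120 N, or if a joint passes its speed limit or range.

### The arm

A 7-joint arm with a two-finger parallel gripper is mounted at the origin on a cart in front of the work surface, level with it; the furniture and walls round the work are solid. World frame = base frame: x ahead of the robot, y to its left, z up, the work surface at z = 0. Lengths are in m, angles in rad, forces in N, time in s.
With the tool pointing down it reaches from about 0.4 to 0.875 m from the base axis. Payload 19.3 kg.
Tool frame: the origin (TCP) lies midway between the tips of the shut fingers; the grasp point (between the pads) lies bot.tcp_to_grasp behind it (bot.tcp_to_grasp is the distance from the TCP to the grasp point, in m); z points along the fingers, y is the line along which they close (so a half turn about z gives the same grasp; the last joint's range is limited). The gripper opens to 85 mm and grips with 20 to 120 N. Pads are 22 mm wide; open, the fingers measure 114 mm over their backs; the gripper's body (76 mm by 85 mm) begins 54 mm behind the grasp point. The pads swing forward as they close: fully open they stand 13 mm farther back than shut.
Start: joints at [-1.339, 0.521, -0.036, 1.599, 0.021, 1.021, -0.113], TCP at [0.186, 0.597, 0.231] pointing down, gripper open.
Joint ranges: [-2.91, 2.91], [-0.3, 2.13], [-1.5, 1.42], [0.17, 2.43], [-1.26, 4.41], [0.16, 1.93], [-2.52, 2.52]. Speed limits (rad/s): [1.89, 1.89, 2.39, 2.39, 3.01, 3.01, 3.01].

### API

Orientations are given as [roll, pitch, yaw] about the fixed x, y, z axes, in that order (R = Rz(yaw) Ry(pitch) Rx(roll)).
In Python, from workcell import observe, imaging, bot gives the robot as it stands.
- The arm moves only by the tool send_rows, never from a script. Its argument "plan" is text: rows parted by semicolons, each of 7 numbers parted by spaces: the shift along the tool's x, y, z in m, then the turn, a rotation vector about the tool's x, y, z in degrees, then the finger opening in m, from 0 to 0.0854. In form: dx dy dz rx ry rz claw; .... A call has 1 to 10 rows; each row is the pose to reach, as a shift and turn from the pose commanded when the call began, along the tool's axes at that moment; what a row does not reach only later rows make up. A row lasts 1/12 s, in which the tool goes at most 41.7 mm and 7.16 degrees, less where a joint would pass 70% of its speed; a pose out of reach is approached as far as the arm can. A call with a gripper value outside its range is refused whole. The fingers move at their own pace and stop on an object; "grip_force" is the grip in N (left out, the last holds). Time passes only in rows, so rows that repeat a pose let the fingers close. It gives the time, the measured TCP pose, the force, the opening and the grip force at its end, in the units of the state.
- observe(): the state, without advancing time (a new reading comes with each control period).
- imaging.grab_frame(name): name is "scene" or "top" or "wrist"; returns a dict with "color" (480x640x3 uint8, red, green, blue), "fx", "fy", "cx", "cy" (pixels), "eye" and "orientation" of the camera in the world; the wrist camera has in their place "tool_from_camera" (4x4, takes a point from camera to tool coordinates, whose origin is the TCP and whose axes are the flange's). Camera axes: x right, y down, z forward; pixel columns grow to the right and rows downward; lengths in m; the calibration is good to about 2 mm. A picture is of the moment at which its call begins: read the wrist's pose just before it. There is no depth.
- bot.job_done(): hands the job in; it is judged then, once.
The state is a dict: "clock": time; "qpos": joint angles; "qd": joint speeds; "joint_efforts": joint torques, N m; "position": TCP position; "tool_rot": TCP orientation; "force": force on the tool from outside, world axes, zero at the start; "moment": the same for the moment, N m; "grip_width": finger opening in m; "finger_force": force on a finger pad.
Only numpy, scipy, OpenCV 4.12 (cv2) and the standard library are available. Lean on these libraries where they do the work, as an engineer would, in place of code of your own. Each camera call takes 0.05 s, during which the arm holds its last target. There are 200 camera calls.

## Working session

There is one attempt and no reset: what is moved stays moved. The work goes in short steps, Python scripts to look and compute and a tool call to move; the robot and the scene stay as the last step left them, time stands still between calls to the robot, and variables do not carry over. Pictures are saved under pics/ and viewed, at most 12 in all, crops included, and the job is handed in when it is done.

Besides the shell and the picture viewer there is one more tool, called after "Call:" in YAML: its name, and indented under it one key for each argument. send_rows: Moves the arm, as the interface text tells. Its arguments: {"type":"object","properties":{"plan":{"type":"string"},"grip_force":{"type":"number"}},"required":["plan"]}

```bash
mkdir -p pics; ls; python3 - <<'E'
from workcell import observe, imaging, bot
import cv2,numpy as np
print(observe()); print(bot.tcp_to_grasp)
for n in ("scene","top"):
    f=imaging.grab_frame(n); cv2.imwrite(f"pics/{n}0.png",f["color"][:,:,::-1]); print({k:v for k,v in f.items() if k!="color"})
E
```

```text
pics
{'clock': 0.0, 'qpos': array([-1.33921486,  0.52199796, -0.03631637,  1.60000488,  0.02119647,
        1.02107922, -0.11281976]), 'qd': array([-0.00130899, -0.00040487,  0.00018182,  0.00149369,  0.00101844,
       -0.00035931,  0.00129958]), 'joint_efforts': array([ 8.05147283e-04, -9.27120423e+01,  1.98027670e+00, -3.69937062e+01,
        1.78004644e-02,  8.21650727e-03, -4.35110132e-05]), 'position': array([0.18570515, 0.5964271 , 0.23073697]), 'tool_rot': array([-3.14049105e+00,  8.07458704e-05,  2.83977003e+00]), 'force': array([0.45745114, 0.80998707, 0.12809735]), 'moment': array([-0.0627149 , -0.04738261,  0.03222149]), 'finger_force': 0.0, 'grip_width': 0.08569293426569176}
0.0187
{'fx': 528.9840839726469, 'fy': 528.9840839726469, 'cx': 320.4033074648734, 'cy': 238.7968831681922, 'eye': array([-0.21445951, -0.58533472,  0.57281623]), 'orientation': array([-2.07850292,  0.01838578, -0.9817218 ])}
{'fx': 477.15212818434594, 'fy': 477.15212818434594, 'cx': 321.38973449781264, 'cy': 251.4547022030194, 'eye': array([ 0.38298637, -0.10720399,  1.15624035]), 'orientation': array([-3.04428014,  0.01446248, -1.5655622 ])}
```

View pics/scene0.png

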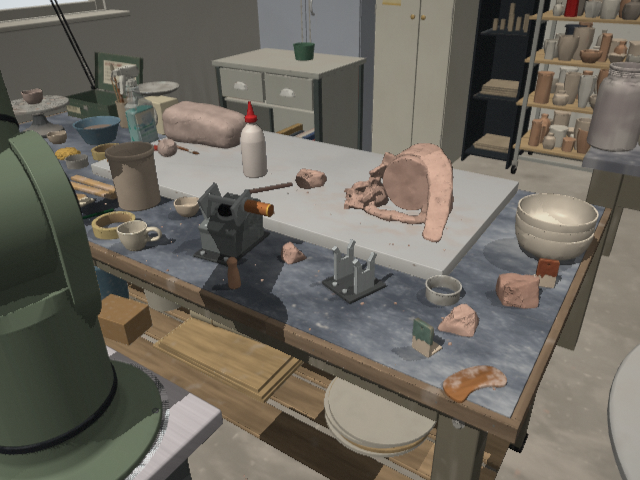

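View pics/top0.png

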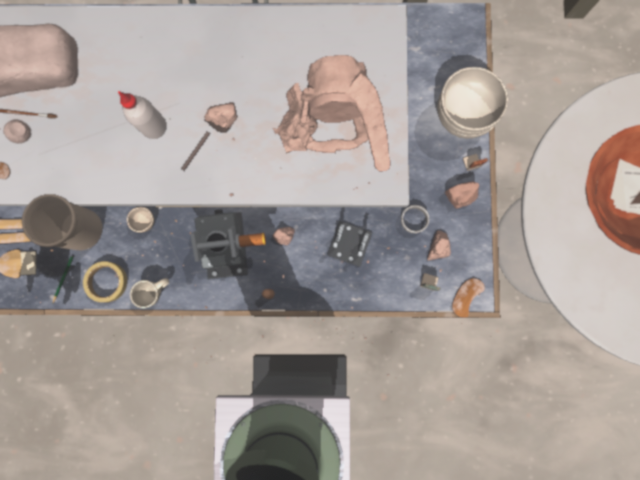

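The scene view shows the console at about (230,225) with the pin's orange grip at (260,208), the rest at (353,272), the clay at (291,253), the stamp at (234,272) and the tile at (425,337). In the top view the console is at (220,243), the grip at (252,240), and the rest at (348,242). Next I'll zoom in on both views.

```bash
python3 - <<'E'
import cv2,numpy as np
a=cv2.imread("pics/top0.png")[195:315,180:390]; b=cv2.imread("pics/scene0.png")[175:305,190:400]
a=cv2.resize(a,(630,360),interpolation=cv2.INTER_CUBIC) if 0 else cv2.resize(a,None,fx=3.8,fy=3.8,interpolation=cv2.INTER_CUBIC)
b=cv2.resize(b,None,fx=3.8,fy=3.8,interpolation=cv2.INTER_CUBIC)
g=lambda i:cv2.LUT(i,(255*(np.arange(256)/255.)**.6).astype(np.uint8))
cv2.imwrite("pics/tc.png",g(a));cv2.imwrite("pics/sc.png",g(b))
E
```

```text
(no output)
```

View pics/tc.png

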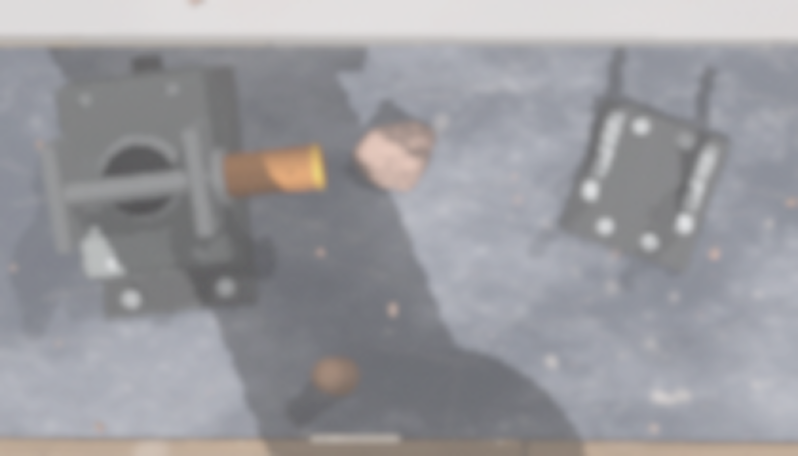

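View pics/sc.png

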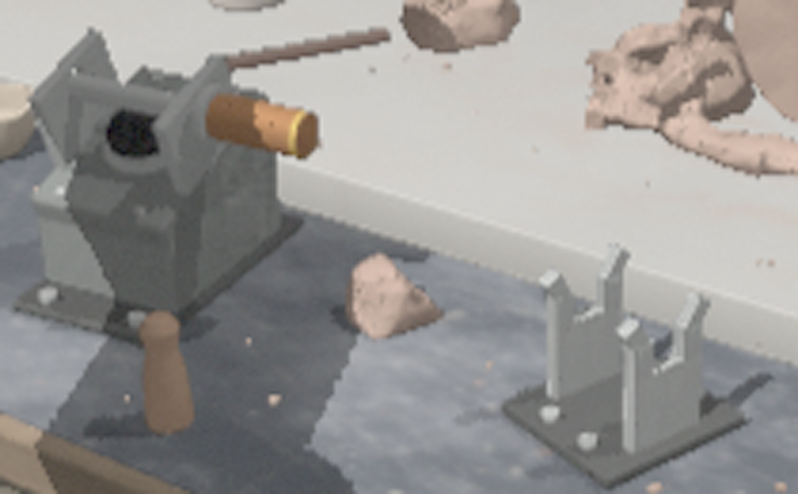

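The crops show the grip from (222,175) to (325,168) in the top crop, with the shank level across the button. The rest's base corners are near (612,97), (728,137), (687,272) and (560,230), and the scene crop shows the notches clear. I'll turn these into poses.

```bash
cat > h.py <<'E'
import numpy as np,cv2
from scipy.spatial.transform import Rotation as R
from workcell import observe, imaging, bot
def cam(f): return f["eye"],R.from_euler('xyz',f["orientation"])
def ray(f,p):
    e,r=cam(f); d=r.apply([(p[0]-f["cx"])/f["fx"],(p[1]-f["cy"])/f["fy"],1.]); return e,d/np.linalg.norm(d)
def plane(f,p,z):
    e,d=ray(f,p); return e+d*(z-e[2])/d[2]
def tri(r1,r2):
    A=sum(np.eye(3)-np.outer(d,d) for e,d in(r1,r2)); b=sum((np.eye(3)-np.outer(d,d))@e for e,d in(r1,r2))
    return np.linalg.solve(A,b)
def proj(f,P):
    e,r=cam(f); c=r.inv().apply(np.asarray(P)-e); return c[...,:2]/c[...,2:]*[f["fx"],f["fy"]]+[f["cx"],f["cy"]]
E
python3 - <<'E'
from h import *
T=imaging.grab_frame("top");S=imaging.grab_frame("scene")
np.set_printoptions(precision=4,suppress=True)
def mask(f,x0,x1,y0,y1):
    h=cv2.cvtColor(f["color"],cv2.COLOR_RGB2HSV); m=((h[...,0]<22)&(h[...,1]>140)&(h[...,2]>40))
    z=np.zeros_like(m); z[y0:y1,x0:x1]=m[y0:y1,x0:x1]; return np.argwhere(z)[:,::-1].astype(float)
pt=mask(T,230,275,225,255); ps=mask(S,240,280,195,222)
for p in(pt,ps): print(len(p),p.mean(0),p.min(0),p.max(0))
print("grip tri",tri(ray(T,pt.mean(0)),ray(S,ps.mean(0))), "top plane",plane(T,pt.mean(0),.1134))
c=lambda u,v:np.array([180+u/3.8,195+v/3.8]); s=lambda u,v:np.array([190+u/3.8,175+v/3.8])
print("collar end",plane(T,c(222,174),.1134),"tip end of grip",plane(T,c(324,168),.1134), "shank",plane(T,c(65,192),.1134),plane(T,c(183,182),.1134))
print("rest base",np.array(rb:=[plane(T,c(*q),.008) for q in[(612,97),(728,137),(687,272),(560,230)]]),np.mean(rb,0))
print("rest base scene",plane(S,s(503,408),.008),plane(S,s(610,478),.008),plane(S,s(742,420),.008))
print("foot",plane(T,c(105,315),.006),plane(T,c(257,303),.006))
print("clay",plane(T,c(396,150),.02),"stamp",plane(T,c(336,375),.062))
E
```

```text
126 [257.3016 239.1508] [249. 234.] [264. 244.]
312 [258.6346 207.6795] [244. 200.] [272. 216.]
grip tri [0.5089 0.0525 0.1148] top plane [0.5115 0.0499 0.1134]
collar end [0.5077 0.0916 0.1134] tip end of grip [0.5114 0.0324 0.1134] shank [0.4968 0.1828 0.1134] [0.5029 0.1142 0.1134]
rest base [[ 0.5708 -0.1374  0.008 ]
 [ 0.5452 -0.2114  0.008 ]
 [ 0.4588 -0.1851  0.008 ]
 [ 0.4852 -0.1045  0.008 ]] [ 0.515  -0.1596  0.008 ]
rest base scene [ 0.4834 -0.111   0.008 ] [ 0.4608 -0.1872  0.008 ] [ 0.5378 -0.2175  0.008 ]
foot [0.4299 0.1847 0.006 ] [0.438 0.088 0.006]
clay [ 0.5345 -0.0006  0.02  ] stamp [0.3922 0.0299 0.062 ]
```

```bash
cat >> h.py <<'E'
def move(pos,rot):
    """print the shift/turn from the current pose to the target; rot: Rotation"""
    o=observe(); r0=R.from_euler('xyz',o["tool_rot"]); d=r0.inv().apply(np.asarray(pos)-o["position"])
    t=(r0.inv()*rot).as_rotvec(degrees=True); print("t",round(o["clock"],2),"move",np.round(d,4),"turn",np.round(t,2))
down=lambda yaw:R.from_euler('xyz',[np.pi,0,yaw])
E
python3 - <<'E'
from h import *
move([.490,.060,.25],down(1.66))
f=imaging.grab_frame("wrist"); print(f["tool_from_camera"],f["fx"],f["cx"],f["cy"])
E
```

```text
t 0.2 move [-0.45   -0.4219 -0.0188] turn [-3.00e-02  2.00e-02  6.76e+01]
[[ 1.59750043e-03 -9.59103429e-01 -2.83051339e-01  7.21945095e-02]
 [ 9.99998636e-01  1.65124751e-03  4.86876483e-05 -4.66633147e-04]
 [ 4.20691328e-04 -2.83051030e-01  9.59104758e-01 -1.43424400e-01]
 [ 0.00000000e+00  0.00000000e+00  0.00000000e+00  1.00000000e+00]] 379.893513697773 323.30617917520243 243.3822728297101
```

Call:
send_rows:
  plan: "-0.45 -0.422 -0.019 0 0 67.6 0.085;-0.45 -0.422 -0.019 0 0 67.6 0.085;-0.45 -0.422 -0.019 0 0 67.6 0.085;-0.45 -0.422 -0.019 0 0 67.6 0.085;-0.45 -0.422 -0.019 0 0 67.6 0.085;-0.45 -0.422 -0.019 0 0 67.6 0.085;-0.45 -0.422 -0.019 0 0 67.6 0.085;-0.45 -0.422 -0.019 0 0 67.6 0.085;-0.45 -0.422 -0.019 0 0 67.6 0.085;-0.45 -0.422 -0.019 0 0 67.6 0.085"

```text
clock: 1.08
position: [0.3917, 0.2326, 0.2444]
tool_rot: [3.141, -0.0, 1.653]
force: [0.7, 1.0, -0.4]
grip_width: 0.085
finger_force: 0.0
```

```bash
python3 - <<'E'
from h import *
move([.490,.060,.25],down(1.66)); print(observe()["qpos"])
E
```

```text
t 1.08 move [-0.18    0.0839 -0.0057] turn [ 0.02 -0.03 -0.43]
[-0.95624646  0.24431924  0.34840405  2.02518868 -0.1069308   0.88854271
 -0.4680868 ]
```

Call:
send_rows:
  plan: "-0.18 0.084 -0.006 0 0 -0.4 0.085;-0.18 0.084 -0.006 0 0 -0.4 0.085;-0.18 0.084 -0.006 0 0 -0.4 0.085;-0.18 0.084 -0.006 0 0 -0.4 0.085;-0.18 0.084 -0.006 0 0 -0.4 0.085;-0.18 0.084 -0.006 0 0 -0.4 0.085;-0.18 0.084 -0.006 0 0 -0.4 0.085;-0.18 0.084 -0.006 0 0 -0.4 0.085"

```text
clock: 1.75
position: [0.4906, 0.063, 0.25]
tool_rot: [-3.141, -0.0, 1.667]
force: [-0.2, 0.5, -0.0]
grip_width: 0.0849
finger_force: 0.0
```

```bash
python3 - <<'E'
from h import *
import pickle
o=observe(); print(o["position"],o["tool_rot"],o["qpos"])
f=imaging.grab_frame("wrist"); pickle.dump((o,f),open("w1.pkl","wb"))
cv2.imwrite("pics/w1.png",cv2.LUT(f["color"][:,:,::-1].copy(),(255*(np.arange(256)/255.)**.6).astype(np.uint8)))
E
```

```text
[0.4905583  0.06301825 0.24996575] [-3.14113677e+00 -2.16343524e-04  1.66693324e+00] [-0.59076713  0.31390287  0.43346213  1.93042061 -0.16263364  0.93147803
  0.01769261]
```

View pics/w1.png

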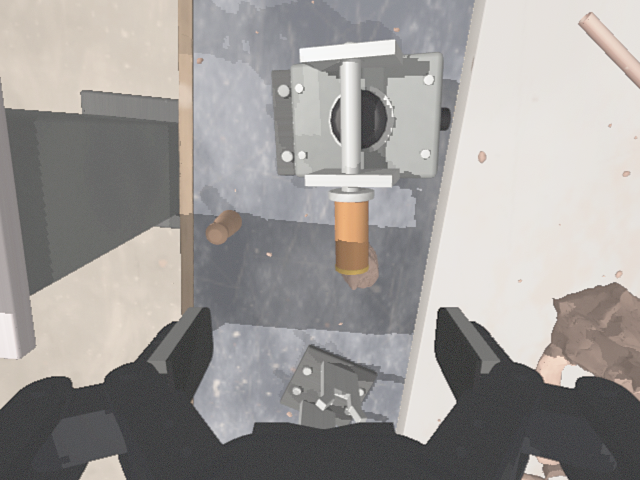

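The wrist view shows the shank along column 350 (rows 60–170), the collar at (350,195), and the grip down column 352 to row 273. The button is at (360,118), and part of the rest shows at (328,385).

```bash
cat >> h.py <<'E'
def wf(o,f):
    """wrist frame dict with world eye and orientation"""
    M=np.eye(4); M[:3,:3]=R.from_euler('xyz',o["tool_rot"]).as_matrix(); M[:3,3]=o["position"]
    W=M@f["tool_from_camera"]; return dict(f,eye=W[:3,3],orientation=R.from_matrix(W[:3,:3]).as_euler('xyz'))
E
python3 - <<'E'
from h import *
import pickle
np.set_printoptions(precision=4,suppress=True)
o,f=pickle.load(open("w1.pkl","rb")); f=wf(o,f)
h=cv2.cvtColor(f["color"],cv2.COLOR_RGB2HSV); m=(h[...,0]<24)&(h[...,1]>110)&(h[...,2]>30)
z=0.1134; L=[];
for v in range(206,262,6):
    c=np.where(m[v,320:385])[0]+320; L.append((c.min()+c.max()+1)/2-.5); 
    print(v,c.min(),c.max(),plane(f,(L[-1],v),z))
g=cv2.cvtColor(f["color"],cv2.COLOR_RGB2GRAY).astype(int)
for v in (70,160): print(v,g[v,330:372:2], )
print("shank",plane(f,(350,70),z),plane(f,(350.5,165),z))
print("collar back",plane(f,(350,200),z),"grip end",plane(f,(352,272),z))
print("button",plane(f,(360,118),.099))
print("cheeks top far/near", [plane(f,p,.13) for p in((300,56),(395,50),(306,181),(391,181))])
for v in (195,200): c=np.where(g[v,320:385]>0)[0]
print("feet", [plane(f,p,.006) for p in((276,175),(272,72))])
print("clay", plane(f,(365,272),.02), "stamp",plane(f,(217,235),.06))
E
```

```text
206 335 367 [0.509  0.0829 0.1134]
212 335 367 [0.5095 0.0784 0.1134]
218 335 367 [0.5101 0.0738 0.1134]
224 335 367 [0.5106 0.0692 0.1134]
230 335 367 [0.5112 0.0646 0.1134]
236 335 367 [0.5117 0.0599 0.1134]
242 336 367 [0.5127 0.0551 0.1134]
248 336 367 [0.5133 0.0504 0.1134]
254 336 368 [0.5142 0.0456 0.1134]
260 336 367 [0.5144 0.0406 0.1134]
70 [ 69  67  68  67  67 151 195 212 243 238 220 204 180 152 117  94  78  88
  88  89  90]
160 [140 141 140 141 139 140 182 199 221 236 219 209 186 158 121 105 129  65
  64  61  63]
shank [0.4973 0.1755 0.1134] [0.5051 0.1128 0.1134]
collar back [0.5077 0.0873 0.1134] grip end [0.516  0.0308 0.1134]
button [0.5091 0.1461 0.099 ]
cheeks top far/near [array([0.4641, 0.1781, 0.13  ]), array([0.5233, 0.1873, 0.13  ]), array([0.4745, 0.1003, 0.13  ]), array([0.5329, 0.106 , 0.13  ])]
feet [array([0.4396, 0.0873, 0.006 ]), array([0.4299, 0.1825, 0.006 ])]
clay [ 0.5404 -0.0025  0.02  ] stamp [0.3957 0.0346 0.06  ]
```

```bash
python3 - <<'E'
from h import *
move([.5102,.0695,.093],down(1.686))
E
```

```text
t 1.8 move [0.004  0.0203 0.157 ] turn [-0.02 -0.02 -1.03]
```

Call:
send_rows:
  plan: "0.004 0.02 0.02 0 0 -1 0.085;0.004 0.02 0.06 0 0 -1 0.085;0.004 0.02 0.095 0 0 -1 0.07;0.004 0.02 0.125 0 0 -1 0.07;0.004 0.02 0.145 0 0 -1 0.06;0.004 0.02 0.157 0 0 -1 0.05;0.004 0.02 0.157 0 0 -1 0.045;0.004 0.02 0.157 0 0 -1 0.04"
  grip_force: 25

```text
clock: 2.47
position: [0.5099, 0.0694, 0.0931]
tool_rot: [-3.141, -0.0, 1.686]
force: [-0.4, -0.4, -0.3]
grip_width: 0.0402
finger_force: 0.0
```

```bash
python3 - <<'E'
from h import *
o=observe(); print(o["position"],o["tool_rot"],o["force"],o["grip_width"])
f=imaging.grab_frame("wrist")
cv2.imwrite("pics/w2.png",cv2.LUT(f["color"][:,:,::-1].copy(),(255*(np.arange(256)/255.)**.6).astype(np.uint8)))
E
```

```text
[0.50993108 0.06936299 0.09309967] [-3.14059712e+00 -2.72983316e-05  1.68571183e+00] [-0.41649629 -0.43023119 -0.29151769] 0.040176017205768425
```

View pics/w2.png

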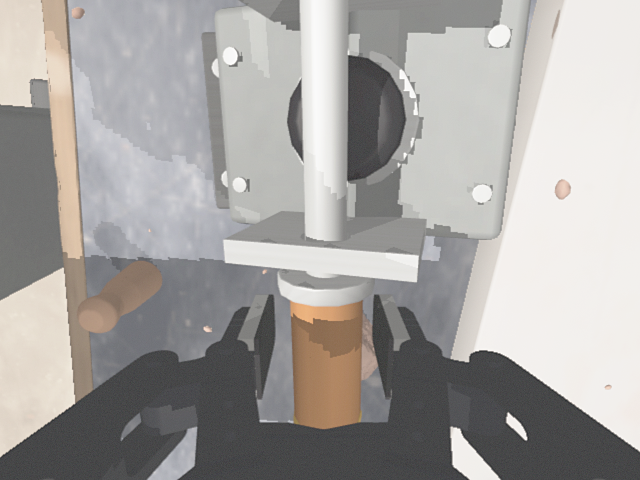

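The grip lies between the pads with its centre at column 327 against 323 for the pads, parallel to the tool, and the collar is ahead of the pads. I'll close now.

Call:
send_rows:
  plan: "0 0 0 0 0 0 0.035;0 0 0 0 0 0 0.03;0 0 0 0 0 0 0.027;0 0 0 0 0 0 0.022;0 0 0 0 0 0 0.02;0 0 0 0 0 0 0.02;0 0 0 0 0 0 0.02"
  grip_force: 80

```text
clock: 3.1
position: [0.5108, 0.0687, 0.0936]
tool_rot: [3.141, -0.0, 1.684]
force: [0.0, 0.9, 5.4]
grip_width: 0.0239
finger_force: 78.1
```

Call:
send_rows:
  plan: "0 0 -0.001 0 0 0 0.02;0 0 -0.001 0 0 0 0.02;-0.005 0 -0.001 0 0 0 0.02;-0.01 0 -0.001 0 0 0 0.02;-0.01 0 -0.001 0 0 0 0.02"

```text
clock: 3.52
position: [0.5117, 0.0572, 0.0942]
tool_rot: [3.141, 0.001, 1.683]
force: [0.4, -1.8, 1.3]
grip_width: 0.0242
finger_force: 78.5
```

Call:
send_rows:
  plan: "-0.006 0 0 0 0 0 0.02;-0.012 0 0 0 0 0 0.02;-0.018 0 0 0 0 0 0.02;-0.024 0 0 0 0 0 0.02;-0.03 0 0 0 0 0 0.02;-0.03 0 0 0 0 0 0.02"

```text
clock: 4.02
position: [0.515, 0.027, 0.0941]
tool_rot: [-3.142, 0.001, 1.683]
force: [-0.3, -1.0, 1.2]
grip_width: 0.0237
finger_force: 78.4
```

```bash
python3 - <<'E'
from h import *
o=observe(); print(o["position"],o["tool_rot"],o["force"],o["moment"])
f=imaging.grab_frame("wrist")
cv2.imwrite("pics/w3.png",cv2.LUT(f["color"][:,:,::-1].copy(),(255*(np.arange(256)/255.)**.6).astype(np.uint8)))
E
```

```text
[0.51495998 0.02704187 0.09414778] [-3.14155123e+00  6.60411304e-04  1.68263950e+00] [-0.28770799 -0.98860781  1.19146625] [-0.21662232 -0.08786051 -0.0472896 ]
```

View pics/w3.png

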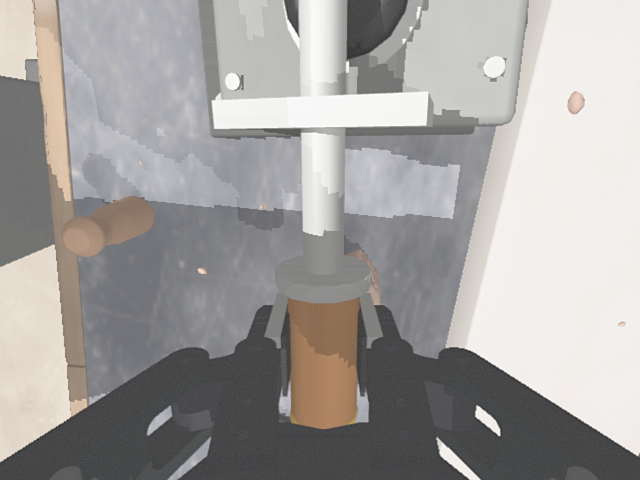

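The pin is sliding out straight between the pads, with the collar at row 275 and the cheek at row 112. I'll continue the pull.

Call:
send_rows:
  plan: "-0.008 0 0 0 0 0 0.02;-0.016 0 0 0 0 0 0.02;-0.024 0 0 0 0 0 0.02;-0.032 0 0 0 0 0 0.02;-0.04 0 0 0 0 0 0.02;-0.048 0 0 0 0 0 0.02;-0.056 0 0 0 0 0 0.02;-0.064 0 0 0 0 0 0.02;-0.072 0 0 0 0 0 0.02;-0.078 0 0 0 0 0 0.02"

```text
clock: 4.9
position: [0.5238, -0.0499, 0.0941]
tool_rot: [-3.142, 0.0, 1.684]
force: [-0.6, -0.2, -1.5]
grip_width: 0.0236
finger_force: 78.4
```

```bash
python3 - <<'E'
from h import *
import pickle
o=observe(); print(o["position"],o["tool_rot"],o["force"],o["moment"])
f=imaging.grab_frame("wrist"); pickle.dump((o,f),open("w4.pkl","wb"))
cv2.imwrite("pics/w4.png",cv2.LUT(f["color"][:,:,::-1].copy(),(255*(np.arange(256)/255.)**.6).astype(np.uint8)))
E
```

```text
[ 0.5237771  -0.04989076  0.09411323] [-3.14153708e+00  2.32029545e-04  1.68379180e+00] [-0.59549788 -0.19900564 -1.49470497] [-0.15433728 -0.00061882  0.02245528]
```

View pics/w4.png

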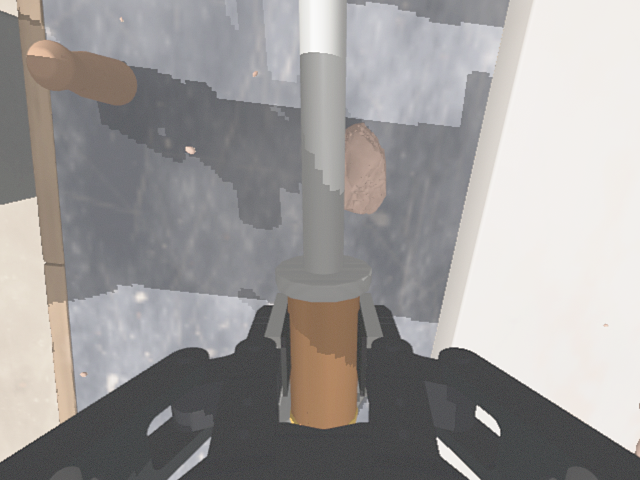

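The pin is free: only table and clay show beyond the shank in column 322, and the wrist carries about 1.5 N. Next I'll lift it and measure the rest with the wrist camera.

```bash
python3 - <<'E'
from h import *
move([.575,-.242,.25],down(1.24))
E
```

```text
t 4.95 move [-0.1958  0.0295 -0.1557] turn [1.000e-02 4.000e-02 2.537e+01]
```

Call:
send_rows:
  plan: "0 0 -0.015 0 0 0 0.02;0 0 -0.04 0 0 0 0.02;0 0 -0.07 0 0 0 0.02;-0.01 0.002 -0.1 0 0 2 0.02;-0.035 0.006 -0.13 0 0 6 0.02;-0.07 0.011 -0.15 0 0 11 0.02;-0.105 0.016 -0.156 0 0 16 0.02;-0.14 0.021 -0.156 0 0 21 0.02;-0.175 0.026 -0.156 0 0 25 0.02;-0.196 0.03 -0.156 0 0 25.4 0.02"

```text
clock: 5.78
position: [0.5757, -0.2436, 0.2503]
tool_rot: [3.141, 0.001, 1.234]
force: [0.5, -0.5, -2.3]
grip_width: 0.0237
finger_force: 78.7
```

Call:
send_rows:
  plan: "0 0 0 0 0 0 0.02;0 0 0 0 0 0 0.02"

```text
clock: 5.95
position: [0.5754, -0.2411, 0.2496]
tool_rot: [-3.141, 0.0, 1.239]
force: [-0.1, 0.2, -1.5]
grip_width: 0.024
finger_force: 78.7
```

```bash
python3 - <<'E'
from h import *
import pickle
o=observe(); print(o["position"],o["tool_rot"],o["force"],o["moment"],o["qd"].max())
f=imaging.grab_frame("wrist"); pickle.dump((o,f),open("w5.pkl","wb"))
cv2.imwrite("pics/w5.png",cv2.LUT(f["color"][:,:,::-1].copy(),(255*(np.arange(256)/255.)**.6).astype(np.uint8)))
E
```

```text
[ 0.57540691 -0.24109767  0.24960391] [-3.14077342e+00  4.48975007e-04  1.23944060e+00] [-0.07696117  0.21239268 -1.53439101] [-0.04966787  0.04194144  0.02164963] 0.022554033548777226
```

View pics/w5.png

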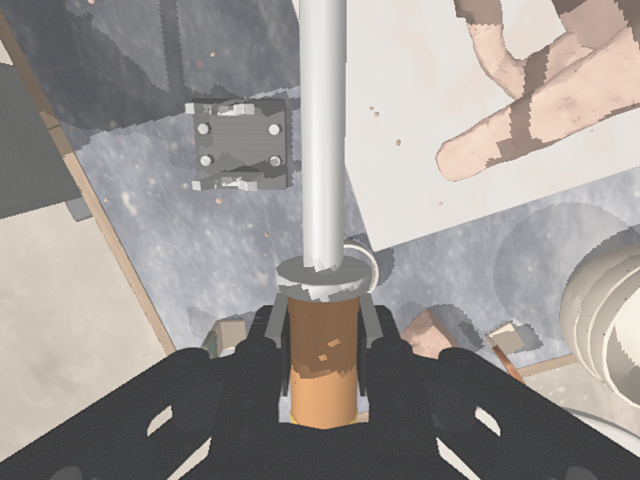

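The rest is clearly visible. Its four bolts are at (204,129), (274,129), (206,161) and (275,161), and the prong tops are near (190,107), (248,107), (197,185) and (250,185). The shank stays at column 322.

```bash
python3 - <<'E'
from h import *
import pickle
np.set_printoptions(precision=4,suppress=True)
o,f=pickle.load(open("w5.pkl","rb")); f=wf(o,f)
g=cv2.cvtColor(f["color"],cv2.COLOR_RGB2GRAY)
B=[]
for u,v in((204,129),(274,129),(206,161),(275,161)):
    w=g[v-7:v+8,u-7:u+8]; _,_,_,c=cv2.connectedComponentsWithStats((w>150).astype(np.uint8)); 
    _,l,s,c=cv2.connectedComponentsWithStats((w>150).astype(np.uint8)); i=1+np.argmax(s[1:,4]); B.append(c[i]+[u-7,v-7]); print(B[-1],s[i,4])
P=np.array([plane(f,b,.010) for b in B]); print(P,P.mean(0))
d=(P[0]-P[2]+P[1]-P[3]); e=P[1]-P[0]+P[3]-P[2]; print("yaw from y-ish",np.arctan2(-d[0],d[1]),"x-ish",np.arctan2(e[1],e[0]))
sub=g[92:194,184:294]; _,l,s,c=cv2.connectedComponentsWithStats((sub>165).astype(np.uint8))
for a,b in zip(s,c):
    if a[4]>8: q=b+[184,92]; print("blob",a+[184,92,0,0,0],q,plane(f,q,.081)[:2])
# pin in view: edges at rows
for v in(60,120,180,230):
    r=g[v].astype(int); dd=np.abs(np.diff(r)); L=280+np.argmax(dd[280:312]); Rr=335+np.argmax(dd[335:355]); print(v,L,Rr)
E
```

```text
[202.5 128.5] 76
[273.5556 129.2222] 81
[205.0833 160.2917] 72
[275.9583 159.375 ] 24
[[ 0.4885 -0.1335  0.01  ]
 [ 0.5532 -0.1563  0.01  ]
 [ 0.4786 -0.1619  0.01  ]
 [ 0.5452 -0.1837  0.01  ]] [ 0.5164 -0.1589  0.01  ]
yaw from y-ish -0.310353139997482 x-ish -0.3281188013086277
blob [  184    92   110   102 10561] [239.3154 142.4344] [ 0.5323 -0.16  ]
blob [186 103   8  11  76] [189.3947 108.5263] [ 0.5054 -0.124 ]
blob [218 104  27  11 143] [234.8392 110.1888] [ 0.5383 -0.1365]
blob [198 124  10  10  70] [202.4143 128.5714] [ 0.5089 -0.1409]
blob [269 125  10  10  77] [273.5584 129.1558] [ 0.5617 -0.1594]
blob [201 156   9  10  67] [204.8806 160.209 ] [ 0.5008 -0.1639]
blob [271 157   9   6  15] [274.8 158.4] [ 0.5546 -0.1808]
blob [222 178  27  13 136] [238.6618 184.3162] [ 0.5191 -0.1906]
blob [192 181   8   9  62] [195.7581 184.9839] [ 0.4856 -0.1797]
60 299 346
120 300 345
180 291 349
230 302 344
```

```bash
python3 - <<'E'
from h import *
import pickle
np.set_printoptions(precision=4,suppress=True)
o,f=pickle.load(open("w5.pkl","rb")); f=wf(o,f)
g=cv2.cvtColor(f["color"],cv2.COLOR_RGB2GRAY)
a=[plane(f,p,.081)[:2] for p in((185.5,108.5),(245,109),(191.5,185),(249,184.5))]
print(np.array(a),np.mean(a,0),np.linalg.norm(a[1]-a[0]),np.linalg.norm(a[3]-a[2]))
for v in (106,109,112,182,185): print(v,g[v,180:300:2])
# base silhouette
for v in(140,148,170): print(v,g[v,180:300:2])
E
```

```text
[[ 0.5026 -0.123 ]
 [ 0.5461 -0.1383]
 [ 0.4823 -0.1786]
 [ 0.5271 -0.1935]] [ 0.5145 -0.1583] 0.04613788463722008 0.04718454727185881
106 [ 55  57  76 198 192 194 190  89  79  78  78  76 112 111 115 122  85  70
  74  88 114 120 122 121  92  90  90 228 188 187 185 197 161 159 155 154
 154  77  48  54  55  55  58  54  54  55  56  57  56  57  57  56  54  69
  73  70  69  66  64  62]
109 [ 52  55  58 200 195 192 193 104  73  76  77  77  83 110  75 130  66  69
  70  99 123 120 120 126 115  89 107 211 184 184 186 198 138 160 157 156
 153 128  86  88  84  55  58  55  53  55  56  55  54  56  54  55  53  58
  71  72  67  68  78 108]
112 [ 56  67  89 200 193 198 197 140  74  76  76  77 107 101  88 177  65  68
  68 136 119 120 138 216 224 219 218 195 192 183 185 199 166 166 162 160
 159 109  87  88  86  53  53  57  57  56  56  54  61  71  90  92  71  59
  69  68  86 119 114 110]
182 [105 107 107 109 102 100 182 198 198 197 105  78  81  79  80  78  77  85
 108  88  84 117 139 115 115 118 166 220 189 206 185 187 190 192 146 153
 152 151 150  84  90  92  91  90  89  90  92  90  89  89  88  88  87
[... 326 characters left out ...]
81  80  79  81  80  80  83  93
  93  94  92  92  92  93  93  92  92  93  90  91  91  92  91  91  91  91
  90  91  91  90  91  91  89  89  89  90  88  89  88  87  88  91  82  47
  67  65  76 110 109 111]
148 [ 92  91  90  92  98  97  93  98  81  84  96  94  94  93  93  96  96  95
  93  94  94  95  94  95  94  95  93  93  93  93  93  94  92  92  90  93
  92  90  91  91  90  92  92  92  91  89  91  89  89  91  93  90  88  48
  68  66  90 112 107 104]
170 [109 109 107 104 103 102 101 100  89  84  94  84  85  81  82  82  82  83
  83  84  84  78  44  76  79  45  42  39  41  42  44  42  41  44  38  41
  41  42  38  45  53  56  56  54  55  56  55  54  56  56  56  54  56  52
  74  78  79  93  79  76]
```

```bash
python3 - <<'E'
from h import *
move([.4902,-.2293,.100],down(1.241))
E
```

```text
t 6.0 move [-0.0176 -0.0841  0.1498] turn [-0.05 -0.01 -0.  ]
```

Call:
send_rows:
  plan: "-0.004 -0.02 0.01 0 0 0 0.02;-0.01 -0.05 0.03 0 0 0 0.02;-0.0176 -0.08 0.055 0 0 0 0.02;-0.0176 -0.0841 0.09 0 0 0 0.02;-0.0176 -0.0841 0.12 0 0 0 0.02;-0.0176 -0.0841 0.14 0 0 0 0.02;-0.0176 -0.0841 0.15 0 0 0 0.02;-0.0176 -0.0841 0.15 0 0 0 0.02;-0.0176 -0.0841 0.15 0 0 0 0.02"

```text
clock: 6.75
position: [0.4908, -0.2292, 0.1007]
tool_rot: [3.141, -0.0, 1.242]
force: [0.6, -0.2, -1.0]
grip_width: 0.0238
finger_force: 79.0
```

```bash
python3 - <<'E'
from h import *
import pickle
o=observe(); print(o["position"],o["tool_rot"],o["force"],o["moment"])
move([.4902,-.2293,.0377],down(1.241))
f=imaging.grab_frame("wrist"); pickle.dump((o,f),open("w6.pkl","wb"))
T=imaging.grab_frame("top"); c=proj(T,[.5145,-.1583,.08]).astype(int); print(c)
a=f["color"]; b=T["color"][c[1]-45:c[1]+45,c[0]-45:c[0]+45]
S=imaging.grab_frame("scene"); d=proj(S,[.5145,-.1583,.08]).astype(int); e=S["color"][d[1]-50:d[1]+50,d[0]-50:d[0]+50]
z=lambda i:cv2.resize(i,(300,300),interpolation=cv2.INTER_CUBIC)
im=np.hstack([cv2.resize(a[:,120:520],(500,600)),np.vstack([z(b),z(e)])])
cv2.imwrite("pics/w6.png",cv2.LUT(im[:,:,::-1].copy(),(255*(np.arange(256)/255.)**.6).astype(np.uint8)))
E
```

```text
[ 0.49080541 -0.2291744   0.10073923] [ 3.14142971e+00 -5.85612239e-05  1.24173155e+00] [ 0.59234016 -0.15319314 -1.03519396] [-0.09958458 -0.0114548   0.01865611]
t 6.75 move [-0.0003 -0.0005  0.063 ] turn [ 0.01 -0.    0.04]
[351 239]
```

View pics/w6.png

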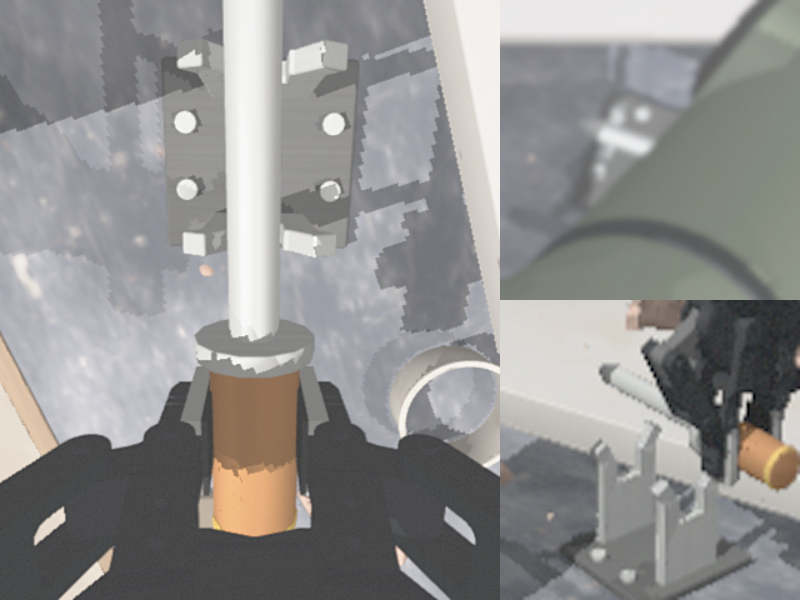

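The wrist picture (left half) shows the pin's axis at column 253. The rest looks centred near column 260, so it sits a few mm to the tool's +y side. I'll compute the offset at the height of the prongs.

```bash
python3 - <<'E'
from h import *
import pickle
np.set_printoptions(precision=4,suppress=True)
o,f=pickle.load(open("w6.pkl","rb")); f=wf(o,f); r=R.from_euler('xyz',o["tool_rot"])
loc=lambda p:r.inv().apply(p-o["position"])[:2]*1000
g=cv2.cvtColor(f["color"],cv2.COLOR_RGB2GRAY)
for v in(44,48,190,194,198): print(v,"L",g[v,256:300:2],"R",g[v,344:404:2])
for n,z,pts in(("top",.081,[(262,50),(397,42),(266,194),(388.5,194)]),("base",.008,[(165,57),(358,60),(172,245),(350,245)]),("bolts",.011,[(185,122),(334,124),(187,188),(330,190)])):
    if n!="top": pts=[(120+u/1.25,v/1.25) for u,v in pts]
    q=np.array([loc(plane(f,p,z)) for p in pts]); print(n,q.round(1).tolist(),q.mean(0))
print("pin",[loc(plane(f,p,.120)) for p in((120+253/1.25,5),(120+254/1.25,240))])
E
```

```text
44 L [ 68  72  70  92  92  99 162 226 220 221 209 222 202  94  90  89 126 126
 125 127 126 135] R [120  83  81 126 234 233 213 213 214 214 216 216 216 214 215 216 203 103
 144 139 137 140 138 137 137 137 136  89  84  87]
48 L [ 51  48  46 149 231 220 218 222 220 219 220 222 203  99  88  96 127 127
 125 125 125 131] R [119 114 118 163 232 232 213 213 213 211 211 211 212 213 214 216 204 115
 140 140 139 138 140 137 137 140 138  59  54  56]
190 L [ 97  92  93  94  90 163 223 221 221 223 223 223 226 212 117  89  91  92
 128 129  98  90] R [172 173 229 226 214 215 215 213 213 214 214 214 215 221 255 145 139 138
 140 139 136 137 136 103 105 106  93  70  85  85]
194 L [ 94  91  92  93  91 151 223 221 222 221 222 222 223 217 120  89  89 129
 126 127 122  88] R [137 176 231 226 211 212 213 215 215 215 215 215 215 224 250 182 179 137
 137 138 138 135 128 104 105 106  85  82 106 140]
198 L [103 103 105 106 103 153 225 221 221 222 221 222 224 218 124  86  90  88
 127  92  89  90] R [137 168 230 226 215 215 215 214 214 214 214 213 211 198 127 138 136 140
 139 137 140 138 121 101  91  99 134 138 139 135]
top [[101.9, -24.0], [104.7, 28.4], [45.6, -24.8], [45.6, 28.1]] [74.4443  1.9142]
base [[117.5, -40.3], [116.4, 46.5], [32.5, -41.2], [32.7, 47.8]] [74.8046  3.2106]
bolts [[90.0, -32.0], [89.2, 36.6], [60.4, -32.2], [59.6, 36.1]] [74.8037  2.122 ]
pin [array([106.4131,  -0.3713]), array([36.1448, -0.0347])]
```

The rest sits 2.2 mm to the tool's +y side (bolts +2.1, prongs +1.9) and is parallel to the pin. I'll shift by that and lower.

Call:
send_rows:
  plan: "0 0.0024 0 0 0 0 0.02;0 0.0024 0.008 0 0 0 0.02;0 0.0024 0.018 0 0 0 0.02;0 0.0024 0.028 0 0 0 0.02;0 0.0024 0.036 0 0 0 0.02;0 0.0024 0.044 0 0 0 0.02;0 0.0024 0.05 0 0 0 0.02;0 0.0024 0.054 0 0 0 0.02;0 0.0024 0.056 0 0 0 0.02"

```text
clock: 7.65
position: [0.4925, -0.2303, 0.0434]
tool_rot: [-3.141, 0.0, 1.241]
force: [-0.7, -0.4, -1.4]
grip_width: 0.0239
finger_force: 79.0
```

Call:
send_rows:
  plan: "0 0 0.001 0 0 0 0.02;0 0 0.002 0 0 0 0.02;0 0 0.003 0 0 0 0.02;0 0 0.004 0 0 0 0.02;0 0 0.004 0 0 0 0.02"

```text
clock: 8.07
position: [0.4929, -0.2302, 0.0402]
tool_rot: [3.141, -0.0, 1.241]
force: [-0.3, -0.0, -2.6]
grip_width: 0.0241
finger_force: 79.0
```

Call:
send_rows:
  plan: "0 0 0.0008 0 0 0 0.02;0 0 0.0016 0 0 0 0.02;0 0 0.0024 0 0 0 0.02;0 0 0.0024 0 0 0 0.02;0 0 0.0024 0 0 0 0.02"

```text
clock: 8.48
position: [0.4929, -0.2304, 0.038]
tool_rot: [3.141, -0.0, 1.241]
force: [-2.2, -0.5, 6.7]
grip_width: 0.0236
finger_force: 79.7
```

Call:
send_rows:
  plan: "0 0 0 0 0 0 0.026;0 0 0 0 0 0 0.03;0 0 0 0 0 0 0.035;0 0 0 0 0 0 0.04;0 0 0 0 0 0 0.042;0 0 0 0 0 0 0.042"
  grip_force: 20

```text
clock: 8.98
position: [0.4928, -0.2302, 0.0377]
tool_rot: [-3.142, 0.0, 1.241]
force: [-0.5, -0.0, -0.5]
grip_width: 0.0421
finger_force: 0.0
```

```bash
cat > pinloc.py <<'E'
from h import *
np.set_printoptions(precision=4,suppress=True)
o=observe(); f=wf(o,imaging.grab_frame("wrist")); r=R.from_euler('xyz',o["tool_rot"]); g=cv2.cvtColor(f["color"],cv2.COLOR_RGB2GRAY).astype(int)
h=cv2.cvtColor(f["color"],cv2.COLOR_RGB2HSV); m=(h[...,0]<24)&(h[...,1]>110)&(h[...,2]>30)
print(o["force"],o["moment"],o["grip_width"])
for v in(310,340,380,400): c=np.where(m[v,275:375])[0]+275; print(v,c.min(),c.max())
for v in(10,60,120,180,220): d=np.abs(np.diff(g[v])); print(v,280+np.argmax(d[280:312]),335+np.argmax(d[335:362]),g[v,290:360:4])
E
python3 pinloc.py
```

```text
[-0.4604 -0.0123 -0.5194] [-0.0034  0.0093 -0.0141] 0.04210771964038827
310 288 358
340 289 358
380 290 357
400 291 356
10 284 357 [ 93  88  95  94 107 118 129 138 154 146 141 136 131 126  89 107  91 169]
60 298 337 [106 105 114 212 223 234 240 238 236 226 212 185 154 128 109 105 106 105]
120 300 336 [107 106 103 209 222 235 246 242 234 229 214 185 150 124 106 106 107 107]
180 301 344 [ 97  85  44 204 218 230 247 245 234 231 218 184 145 123  46  51  48  50]
220 305 348 [141 100 185 126 217 228 247 244 235 232 218 183 147  86 136 161 228 216]
```

The pin stays straight in the notches and the gripper has let go. I'll retract upward, then move above the button, tilted along its axis.

Call:
send_rows:
  plan: "0 0 -0.005 0 0 0 0.045;0 0 -0.015 0 0 0 0.045;0 0 -0.035 0 0 0 0.045;0 0 -0.065 0 0 0 0.05;0 0 -0.1 0 0 0 0.06;0 0 -0.135 0 0 0 0.07;0 0 -0.165 0 0 0 0.085;0 0 -0.19 0 0 0 0.085;0 0 -0.19 0 0 0 0.085"

```text
clock: 9.78
position: [0.4942, -0.2313, 0.2332]
tool_rot: [3.135, -0.001, 1.24]
force: [0.4, -0.4, 0.1]
grip_width: 0.0847
finger_force: 0.0
```

```bash
cat >> h.py <<'E'
def press(yaw=.113): return R.from_euler('z',yaw)*R.from_euler('y',-.3)*down(np.pi/2)
nrm=lambda yaw=.113:R.from_euler('z',yaw).apply([-.29552,0,.95534])
E
python3 pinloc.py | head -1; python3 - <<'E'
from h import *
FM=np.array([.5126,.144,.080]); move(FM+.12*nrm(),press())
o=observe(); print(o["qpos"])
E
```

```text
[ 0.3951 -0.3787  0.0743] [ 0.0371 -0.031   0.0409] 0.08470316079897121
t 9.83 move [ 0.3454 -0.1356  0.0358] turn [-16.63   3.82 -25.17]
[-0.07066435  0.44213291  0.54670038  1.83794525 -0.28178926  0.93401871
  0.27181823]Traceback (most recent call last):
  File "pinloc.py", line 6, in <module>
    for v in(310,340,380,400): c=np.where(m[v,275:375])[0]+275; print(v,c.min(),c.max())
                                                                        ~~~~~^^
    return umr_minimum(a, axis, None, out, keepdims, initial, where)
ValueError: zero-size array to reduction operation minimum which has no identity
```

Call:
send_rows:
  plan: "0.04 -0.016 0 0 0 -4 0.085;0.08 -0.032 0 -3 1 -9 0.085;0.12 -0.048 0 -6 1 -14 0.085;0.16 -0.063 0.005 -9 2 -19 0.085;0.2 -0.079 0.01 -12 3 -23 0.085;0.24 -0.095 0.015 -15 3.5 -25.2 0.085;0.28 -0.11 0.025 -16.6 3.8 -25.2 0.085;0.32 -0.126 0.03 -16.6 3.8 -25.2 0.085;0.345 -0.1356 0.036 -16.6 3.8 -25.2 0.085;0.345 -0.1356 0.036 -16.6 3.8 -25.2 0.085"

```text
clock: 10.67
position: [0.4745, 0.148, 0.1905]
tool_rot: [2.848, -0.001, 1.695]
force: [-1.0, 1.3, -0.3]
grip_width: 0.0847
finger_force: 0.0
```

Call:
send_rows:
  plan: "0 0 0 0 0 0 0.085;0 0 0 0 0 0 0.085"

```text
clock: 10.83
position: [0.4758, 0.1397, 0.1915]
tool_rot: [2.848, -0.0, 1.685]
force: [-0.5, 0.4, 0.3]
grip_width: 0.0849
finger_force: 0.0
```

```bash
cat > btn.py <<'E'
from h import *
import pickle
np.set_printoptions(precision=4,suppress=True)
FM=np.array([.5126,.144,.080])
o=observe(); print(o["position"],o["tool_rot"]); move(FM+.12*nrm(),press())
f=wf(o,imaging.grab_frame("wrist")); pickle.dump((o,f),open("w7.pkl","wb"))
pr=proj(f,FM+.02*nrm()); print("expected px",pr)
g=cv2.cvtColor(f["color"],cv2.COLOR_RGB2GRAY)
x,y=pr.astype(int); x0,y0=max(x-110,0),max(y-110,0); sub=g[y0:y+110,x0:x+110]
n,l,s,c=cv2.connectedComponentsWithStats((sub<45).astype(np.uint8))
for i in range(1,n):
    if s[i,4]>300:
        cs=max(cv2.findContours((l==i).astype(np.uint8),0,2)[0],key=len); print(s[i]+[x0,y0,0,0,0],c[i]+[x0,y0],cv2.fitEllipse(cv2.convexHull(cs)) )
print(g[y,x0:x+110:5])
print(g[y0:y+110:5,x])
E
python3 btn.py
```

```text
[0.4758 0.1397 0.1915] [ 2.8477 -0.0004  1.6848]
t 10.83 move [ 0.0001  0.0025 -0.0025] turn [-0.35 -0.04  0.05]
expected px [328.0283 244.1958]
[ 296  207   63   63 2135] [330.1358 240.6159] ((109.35922241210938, 103.88141632080078), (61.92653274536133, 62.33573532104492), 122.41764068603516)
[ 86  87  72  73  73  71 131 146 147 146 142 143 142 144 145 179  30  42
  45  45  46  43  45  43  42  43  43  39  60 150 147 146 148 146 147 147
 145 146 139 208 207 208 158 150]
[ 80  84  82  83  82  74  61  62 129 214 212 212 138 142 129  31  32  54
  51  49  46  42  45  42  28  21  26  30  55  58  56  68  70  88 109  79
 108 208 205  82  82  80  68  82]
```

```bash
python3 - <<'E'
from h import *
import pickle
np.set_printoptions(precision=4,suppress=True)
o,f=pickle.load(open("w7.pkl","rb")); FM=np.array([.5126,.144,.080]); n=nrm(); r=R.from_euler('xyz',o["tool_rot"])
def onp(p,h): e,d=ray(f,p); P0=FM+h*n; return e+d*(np.dot(P0-e,n)/np.dot(d,n))
C=r.apply([0,0,0])
for h in(.005,.01,.015,.02):
    P=onp((327.4,237.9),h); e,R_=cam(f); print(h,"P-FM-hn in console axes",R.from_euler('z',.113).inv().apply(P-FM-h*n)*1000,"depth",R_.inv().apply(P-e)[2])
# cheeks: columns along tool y; profile along image v (console y) at columns away from button
g=cv2.cvtColor(f["color"],cv2.COLOR_RGB2GRAY).astype(int)
for u in (290,330,370): print(u,g[100:420:4,u])
# pin on rest in top view
T=imaging.grab_frame("top"); h=cv2.cvtColor(T["color"],cv2.COLOR_RGB2HSV); m=(h[...,0]<22)&(h[...,1]>140)&(h[...,2]>40)
p=np.argwhere(m[225:300,320:400])[:,::-1]+[320,225]; print(len(p),p.mean(0),plane(T,p.mean(0),.057))
E
```

```text
0.005 P-FM-hn in console axes [-0.3528  0.1329 -0.1091] depth 0.26570272293934505
0.01 P-FM-hn in console axes [-0.375   1.5295 -0.116 ] depth 0.2605121131499881
0.015 P-FM-hn in console axes [-0.3973  2.9261 -0.1229] depth 0.2553215033606313
0.02 P-FM-hn in console axes [-0.4196  4.3227 -0.1298] depth 0.2501308935712745
290 [100 101  86  82  82  86  86  85  86  87  85  89  88  89  87  76  59  63
  87  83 197 196 188 191 150 150 150 131 130 129 132 128 125 132 142 127
 145 142 125 124 125 124 125 123 123 124  83  84  84  86  83  86  84  96
 206 202 206  74  73  75  74  53  57  64  68  72  72  81  86  79  77  81
  78  82  83  79  78  80  82  78]
330 [102  96  94  95  81  81  82  83  82  87  90  84  81  84  54  74  63  64
  83 216 217 213 211 212 142 142 123  19  34  47  48  49  46  46  44  42
  44  44  41  28  29  29  26  56  55  55  57  67  69  71  99 104  93  75
 102 204 205  85  82  80  76  73  74  73  74 102  78  58  66  84  68  61
  65  64  62  60  61  63 112 108]
370 [101 102  99 101 102 100 105 109 110 115 123 112 105 108  76  88  62  64
  84  81 214 211 209 205 150 148 146 150 149 147 149 147 146 147 145 145
 147 145 146 145  77  76  78  76  76  78  73  69  69  69  72  70  69  77
 108 129 170  70  70  75  77  76  77  76  78  78  79  74  77  77 102 104
 156 146 144 147 147 147 150 152]
179 [385.0391 252.6536] [ 0.488  -0.2378  0.057 ]
```

```bash
python3 - <<'E'
from h import *
import pickle
np.set_printoptions(precision=4,suppress=True)
o,f=pickle.load(open("w7.pkl","rb")); FM=np.array([.5126,.144,.080]); n=nrm()
def onp(p,h): e,d=ray(f,p); P0=FM+h*n; return e+d*(np.dot(P0-e,n)/np.dot(d,n))
g=cv2.cvtColor(f["color"],cv2.COLOR_RGB2GRAY).astype(int)
for u in(310,345,370): print(u,"170:",g[170:202,u],"\n 308:",g[308:334,u])
for v in(174,176,178,180,196,198,314,316,318,326,328,330): print(v,(R.from_euler('z',.113).inv().apply(onp((345,v),.048)-FM-.048*n)*1000)[1].round(2))
# widest horizontal/vertical extent of the cap
gu=g[200:300,280:380]; 
for v in(230,238,246): print(v,g[v,292:300],g[v,354:364])
E
```

```text
310 170: [ 81  84  86  85  86  86  84  80 108 194 220 216 213 215 217 217 215 213
 211 212 214 216 217 192 119 126 129 132 130 131 133 129] 
 308: [ 69  69  67  67  85 159 212 207 205 209 211 207 201 203 207 212 208  82
  39  45  49  48  48  48  50  54]
345 170: [ 83  84  85  87  85  88  82  80 121 218 216 211 210 212 213 213 211 210
 209 212 213 215 211 170 139 139 141 140 142 141 142 139] 
 308: [ 68  69  70  67  76 101 110 108 106 107 108 105 100 128 214 217 205  80
  54  63  63  64  66  65  69  69]
370 170: [ 86  85  84  82  86  85  81  85 137 219 214 208 206 209 211 210 208 208
 209 211 213 215 205 119 145 151 150 151 150 148 148 146] 
 308: [ 69  69  70  70  77 110 111 108 108 109 106 105 129 213 215 209 170  75
  63  68  70  69  67  68  70  70]
174 48.96
176 47.86
178 46.76
180 45.66
196 36.7
198 35.56
314 -36.64
316 -38.0
318 -39.37
326 -44.9
328 -46.29
330 -47.69
230 [197 186 185 189 176  74  26  31] [ 30  32  26  41  74 108 108 140 208 184]
238 [184 184 178 130  43  30  29  36] [ 33  31  26  29  27  49  93 107 110 108]
246 [137 169 179 181 169  79  32  32] [ 33  33  28  35  69 105 138 192 136 145]
```

The button cap's centre is (327.1,237.9) px. The cheeks' mid-plane puts the console 1.3 mm toward +y and the cap puts it at 1.5 mm, so the two agree. I'll use that, shut the fingers and approach along the normal.

```bash
python3 - <<'E'
from h import *
FM=np.array([.512,.1454,.080]); move(FM+.032*nrm(),press())
E
```

```text
t 10.93 move [0.0027 0.0021 0.0855] turn [-0.31 -0.02 -0.11]
```

Call:
send_rows:
  plan: "0.0027 0.0021 0 -0.3 0 0 0;0.0027 0.0021 0.01 -0.3 0 0 0;0.0027 0.0021 0.02 -0.3 0 0 0;0.0027 0.0021 0.03 -0.3 0 0 0;0.0027 0.0021 0.04 -0.3 0 0 0;0.0027 0.0021 0.05 -0.3 0 0 0;0.0027 0.0021 0.06 -0.3 0 0 0;0.0027 0.0021 0.07 -0.3 0 0 0;0.0027 0.0021 0.079 -0.3 0 0 0;0.0027 0.0021 0.079 -0.3 0 0 0"

```text
clock: 11.77
position: [0.5005, 0.1453, 0.115]
tool_rot: [2.843, -0.0, 1.684]
force: [-0.3, 0.2, 0.8]
grip_width: -0.0002
finger_force: 0.0
```

Call:
send_rows:
  plan: "0 0 0 0 0 0 0;0 0 0 0 0 0 0;0 0 0 0 0 0 0"

```text
clock: 12.02
position: [0.5008, 0.1457, 0.1172]
tool_rot: [2.841, -0.001, 1.684]
force: [-0.8, -0.1, 0.7]
grip_width: -0.0
finger_force: 0.0
```

```bash
cat > st.py <<'E'
from h import *
np.set_printoptions(precision=4,suppress=True)
FM=np.array([.512,.1454,.080]); o=observe(); n=nrm()
print("height",np.dot(o["position"]-FM,n)*1000,"Fn",np.dot(o["force"],n),o["force"],o["moment"],o["grip_width"]); move(FM+.032*n,press())
E
python3 st.py
```

```text
height 38.829365395846324 Fn 0.873152216756172 [-0.7953 -0.1377  0.6647] [-0.0565  0.3094 -0.0256] -1.990392717625014e-05
t 12.02 move [-0.0016 -0.0004  0.0068] turn [ 0.04 -0.08  0.01]
```

Call:
send_rows:
  plan: "-0.0015 -0.0004 0.003 0 0 0 0;-0.0015 -0.0004 0.006 0 0 0 0;-0.0015 -0.0004 0.009 0 0 0 0;-0.0015 -0.0004 0.012 0 0 0 0;-0.0015 -0.0004 0.012 0 0 0 0"

```text
clock: 12.43
position: [0.504, 0.1444, 0.1046]
tool_rot: [2.842, -0.001, 1.684]
force: [-0.3, -0.1, 0.5]
grip_width: -0.0001
finger_force: 0.0
```

```bash
python3 st.py
```

```text
height 25.878849611047144 Fn 0.5416735307829357 [-0.256  -0.0933  0.4851] [-0.0742  0.3482 -0.0349] -0.00010493596764939962
t 12.43 move [ 0.      0.0004 -0.0061] turn [-0.03 -0.05  0.01]
```

Still free at 25.9 mm above the face. I'll feel downward in small steps.

Call:
send_rows:
  plan: "0 0 0.001 0 0 0 0;0 0 0.002 0 0 0 0;0 0 0.003 0 0 0 0;0 0 0.003 0 0 0 0"

```text
clock: 12.77
position: [0.5048, 0.1446, 0.1022]
tool_rot: [2.842, -0.001, 1.684]
force: [-0.3, 0.4, -0.9]
grip_width: 0.0004
finger_force: 0.0
```

Call:
send_rows:
  plan: "0 0 0.001 0 0 0 0;0 0 0.002 0 0 0 0;0 0 0.003 0 0 0 0;0 0 0.003 0 0 0 0"

```text
clock: 13.1
position: [0.5057, 0.1448, 0.0993]
tool_rot: [2.842, -0.001, 1.685]
force: [0.1, 0.3, 0.2]
grip_width: 0.0001
finger_force: 0.0
```

```bash
python3 st.py
```

```text
height 20.32460231934608 Fn 0.13742056046202172 [0.1299 0.2971 0.1941] [-0.0716  0.3152  0.0683] 0.00011255896222012269
t 13.1 move [-0.0001  0.0004 -0.0117] turn [-0.01 -0.05  0.03]
```

Call:
send_rows:
  plan: "0 0 0.001 0 0 0 0;0 0 0.002 0 0 0 0;0 0 0.002 0 0 0 0"

```text
clock: 13.35
position: [0.5063, 0.1448, 0.0975]
tool_rot: [2.842, -0.001, 1.684]
force: [-0.9, 0.9, 0.8]
grip_width: -0.0001
finger_force: 0.0
```

Call:
send_rows:
  plan: "0 0 0.001 0 0 0 0;0 0 0.002 0 0 0 0;0 0 0.002 0 0 0 0"

```text
clock: 13.6
position: [0.5069, 0.1449, 0.0956]
tool_rot: [2.842, -0.001, 1.684]
force: [-0.8, -0.2, 3.2]
grip_width: 0.0
finger_force: 1.4
```

Call:
send_rows:
  plan: "0 0 0.001 0 0 0 0;0 0 0.002 0 0 0 0;0 0 0.002 0 0 0 0"

```text
clock: 13.85
position: [0.5075, 0.145, 0.0938]
tool_rot: [2.842, -0.001, 1.684]
force: [-1.9, -0.6, 3.5]
grip_width: -0.0002
finger_force: 1.9
```

```bash
python3 st.py
```

```text
height 14.484583438354475 Fn 3.9202067185037004 [-1.8719 -0.616   3.5066] [0.0174 0.3616 0.0078] -0.0001947998693334085
t 13.85 move [-0.      0.0002 -0.0175] turn [ 0.   -0.07  0.  ]
```

Call:
send_rows:
  plan: "0 0 0.001 0 0 0 0;0 0 0.002 0 0 0 0;0 0 0.003 0 0 0 0;0 0 0.004 0 0 0 0;0 0 0.005 0 0 0 0;0 0 0.006 0 0 0 0;0 0 0.006 0 0 0 0"

```text
clock: 14.43
position: [0.5093, 0.1452, 0.0879]
tool_rot: [2.842, -0.001, 1.684]
force: [-2.2, 0.2, 5.6]
grip_width: 0.0002
finger_force: 3.4
```

Call:
send_rows:
  plan: "0 0 0.0005 0 0 0 0;0 0 0.001 0 0 0 0;0 0 0.001 0 0 0 0"

```text
clock: 14.68
position: [0.5095, 0.1452, 0.0874]
tool_rot: [2.841, -0.002, 1.684]
force: [-8.7, -1.1, 19.6]
grip_width: -0.0001
finger_force: 10.9
```

```bash
python3 st.py
```

```text
height 7.791834565594004 Fn 21.29018408605536 [-8.6881 -1.1233 19.5759] [0.0074 0.8513 0.0327] -5.672955695932197e-05
t 14.68 move [-0.      0.0002 -0.0242] turn [ 0.02 -0.09 -0.01]
```

The button is at its stop: force rose sharply to 21 N at 7.8 mm above the face. I'll ease off slightly, hold, then release slowly along the axis.

Call:
send_rows:
  plan: "0 0 -0.0003 0 0 0 0;0 0 -0.0003 0 0 0 0;0 0 -0.0003 0 0 0 0;0 0 -0.0003 0 0 0 0;0 0 -0.0003 0 0 0 0;0 0 -0.0003 0 0 0 0;0 0 -0.0003 0 0 0 0;0 0 -0.0003 0 0 0 0;0 0 -0.0003 0 0 0 0;0 0 -0.0003 0 0 0 0"

```text
clock: 15.52
position: [0.5095, 0.1452, 0.0875]
tool_rot: [2.841, -0.001, 1.684]
force: [-5.1, 0.1, 11.2]
grip_width: -0.0003
finger_force: 6.3
```

Call:
send_rows:
  plan: "0 0 -0.0015 0 0 0 0;0 0 -0.003 0 0 0 0;0 0 -0.0045 0 0 0 0;0 0 -0.006 0 0 0 0;0 0 -0.0075 0 0 0 0;0 0 -0.009 0 0 0 0;0 0 -0.0105 0 0 0 0;0 0 -0.014 0 0 0 0;0 0 -0.022 0 0 0 0;0 0 -0.035 0 0 0 0"

```text
clock: 16.35
position: [0.4989, 0.1436, 0.1206]
tool_rot: [2.843, -0.001, 1.684]
force: [-0.4, -0.1, -0.6]
grip_width: -0.0001
finger_force: 0.0
```

Call:
send_rows:
  plan: "0 0 -0.02 0 0 0 0;0 0 -0.05 0 0 0 0;0 0 -0.08 0 0 0 0;0 0 -0.1 0 0 0 0;0 0 -0.1 0 0 0 0;0 0 -0.1 0 0 0 0"

```text
clock: 16.85
position: [0.4697, 0.1419, 0.217]
tool_rot: [2.84, -0.002, 1.687]
force: [0.2, -0.7, -0.5]
grip_width: -0.0004
finger_force: 0.0
```

```bash
python3 st.py; python3 - <<'E'
from h import *
S=imaging.grab_frame("scene"); T=imaging.grab_frame("top")
def z(f,P,s,w,h):
    c=proj(f,P).astype(int); return cv2.resize(f["color"][max(c[1]-s,0):c[1]+s,max(c[0]-s*w//h,0):c[0]+s*w//h],(w,h),interpolation=cv2.INTER_CUBIC)
im=np.vstack([z(S,[.5,-.02,.06],62,800,350),z(T,[.5,-.1,.06],40,800,250)])
cv2.imwrite("pics/fin.png",cv2.LUT(im[:,:,::-1].copy(),(255*(np.arange(256)/255.)**.6).astype(np.uint8)))
E
```

```text
height 143.45952160831385 Fn -0.4876801088368131 [ 0.2102 -0.6863 -0.4698] [-0.0436  0.3169 -0.0024] -0.0003597817033540259
t 16.85 move [-0.0016 -0.0001  0.1115] turn [ 0.08 -0.18  0.12]
```

View pics/fin.png

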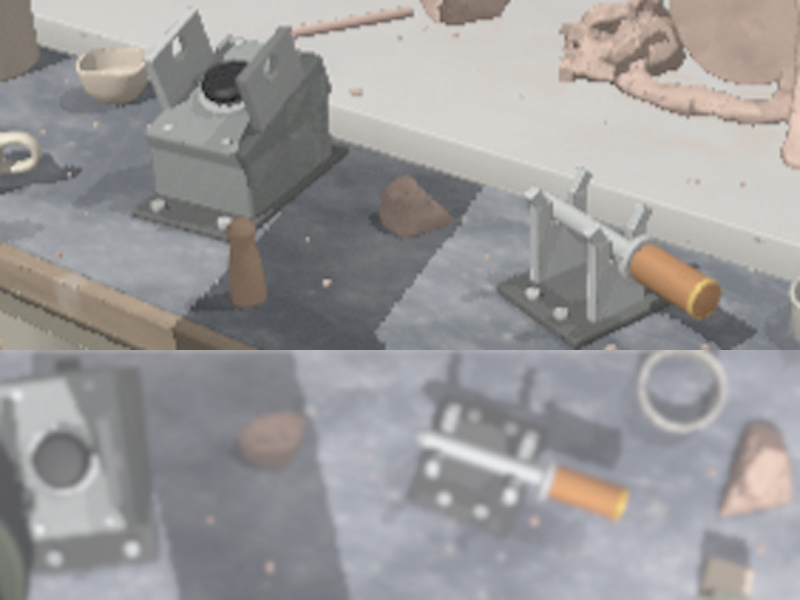

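The picture shows the pin in both notches, the button clear and up, and the clay, stamp and tile still standing. I'll check numerically that the pin lies level before handing in.

```bash
python3 - <<'E'
from h import *
np.set_printoptions(precision=4,suppress=True)
S=imaging.grab_frame("scene");T=imaging.grab_frame("top")
N=np.array([.5165,-.159,.057]); y=np.array([.324,.946,0])
for n,f,b in(("scene",S,(340,400,225,300)),("top",T,(320,400,225,300))):
    h=cv2.cvtColor(f["color"],cv2.COLOR_RGB2HSV); m=((h[...,0]<22)&(h[...,1]>140)&(h[...,2]>40))
    p=np.argwhere(m[b[2]:b[3],b[0]:b[1]])[:,::-1]+[b[0],b[2]]; c=p.mean(0); globals()[n]=c
    print(n,c,"expected",proj(f,N-.0845*y),"exp tip",proj(f,N+.048*y),"grip end",proj(f,N-.113*y),p.min(0),p.max(0))
print(tri(ray(S,scene),ray(T,top)),N-.0845*y)
# tip in scene picture crop: (555,205)
c=proj(S,[.5,-.02,.06]).astype(int); s=62/175; print("crop map: tip seen",c+np.array([(548-400)*s,(203-175)*s]),"grip end",c+np.array([(707-400)*s,(300-175)*s]))
E
```

```text
scene [384.5397 279.2523] expected [384.3662 279.2424] exp tip [336.968  249.7317] grip end [395.8252 286.3768] [369 267] [399 292]
top [385.0391 252.6536] expected [385.53   252.1725] exp tip [331.3196 233.5684] grip end [397.268  256.2008] [374 246] [396 259]
[ 0.4885 -0.2386  0.0571] [ 0.4891 -0.2389  0.057 ]
crop map: tip seen [340.4343 251.92  ] grip end [396.7657 286.2857]
```

The grip triangulates to z = 0.0571 against 0.057 expected, so the pin lies level in the notches. I'm handing the job in.

```bash
python3 -c "
from workcell import bot; print(bot.job_done())"
```

```text
the job is handed in; nothing more can be done
None
```

The lock pin lies level in the rest's notches; I pressed the start button to its stop (about 21 N at most), held it for about 0.8 s, and released it. The clay, stamp and tile look undisturbed, and the job was handed in at about 17 s.

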